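# Close the gel-casting stand and hold the comb snugly between its glass plates

### The arm

A 6-joint arm with a two-finger parallel gripper is mounted at the origin on the work surface. World frame = base frame: x ahead of the robot, y to its left, z up, the work surface at z = 0. Lengths are in m, angles in rad, forces in N, time in s.
With the tool pointing down it reaches from about 0.275 to 1 m from the base axis. Payload 8.4 kg.
Tool frame: the origin (TCP) lies between the finger pads; the fingertips stand 17 mm ahead of it and the grasp point (between the pads) lies 2 mm behind it; x points along the fingers, y is the direction in which the jaws open and shut, and the axes are right-handed (so a half turn about x gives the same grasp; the last joint's range is limited). The gripper opens to 85 mm and grips with 20 to 120 N. Pads are 22 mm wide; open, the fingers measure 114 mm over their backs; the gripper's body (76 mm by 85 mm) begins 54 mm behind the grasp point. The pads swing forward as they close: fully open they stand 13 mm farther back than shut.
Start: joints at [-1.109, 0.353, 1.633, -0, 1.155, -0.002], TCP at [0.28, -0.559, 0.248] pointing down, gripper open.
Joint ranges: [-2.63, 2.63], [-0.92, 2.1], [0.06, 2.66], [-1.3, 4.44], [0, 2.69], [-3.02, 3.02]. Speed limits (rad/s): [2.22, 2.22, 2.79, 3.14, 3.14, 3.14].

### API

Orientations are given as a 3x3 rotation matrix whose columns are the frame's x, y, z axes.
In Python, from workcell import arm gives the robot as it stands. The module is installed in compiled form; this text tells all that it offers. Calls block until the motion is done:
- arm.move_to(position, orientation): joint-space move of the TCP to a pose.
- arm.line_to(position, ori=None, speed=0.15): straight line of the TCP; ori=None keeps the orientation; speed is the mean speed in m/s.
- arm.move_j(angles): joint-space move.
- arm.let_go() and arm.close_gripper(newtons=None): open the fingers fully, or close them until they stop; newtons is the grip in N (None keeps the last).
- arm.hold(seconds).
- arm.ik(position, orientation): joint angles nearest the present ones, or None.
- arm.capture(name): name is "scene" or "top" or "wrist"; returns the picture (480x640x3 uint8, blue, green, red); there is no depth.
- arm.get_calibration(name): a dict with "fx", "fy", "cx", "cy" (pixels), "eye" and "attitude" of the camera in the world; the wrist camera has in their place "tool_from_camera" (4x4, takes a point from camera to tool coordinates, whose origin is the TCP and whose axes are the tool frame's). Camera axes: x right, y up, looking along -z (the intrinsics and any distortion apply to the point x, -y, -z); pixel columns grow to the right and rows downward; lengths in m; the calibration is good to about 2 mm. A picture is of the moment at which its call begins: read the wrist's pose just before it. get_calibration takes no time and is no camera call.
A pose or a line that the arm cannot do raises arm.IKError and nothing moves.
- arm.hand_in(): hands the job in, once; it reports no verdict.
Readings, each from a call of its own:
- arm.current_time(): time.
- arm.current_joint_pos(): joint angles.
- arm.current_qd(): joint speeds.
- arm.current_effort(): joint torques, N m.
- arm.current_ee_pos(): TCP position.
- arm.current_ee_rot(): TCP orientation.
- arm.current_contact_force(): force on the tool from outside, world axes, zero at the start.
- arm.current_ft_torque(): the same for the moment, N m.
- arm.current_opening(): finger opening in m.
Only numpy, scipy, OpenCV 4.12 (cv2) and the standard library are available. Lean on these libraries where they do the work, as an engineer would, in place of code of your own. Each camera call takes 0.05 s, during which the arm holds its last target.

### The job

Get the gel-casting stand ready for a colleague to pour: push its sliding jaw fully home, its blue cheeks flush against those of the fixed half, then take the blue comb out of its rack and slide it upright, teeth down, into the middle of the gap between the two glass plates until its tapered shoulder drags snugly against both of them. Do not force it so far that the jaw is wedged open again, and leave the samples and bottles on the bench where they are. Finish while still holding the comb there: do not let go of it.

Things in the scene. Friction and masses are not known exactly. Their poses are not given: they have to be found in the camera images.
- seam (a point): on the fixed grey stand: middle of the seam where jaw and fixed half meet, level with the glass plates' top edges, 125 mm above the bench. x: level, from jaw to fixed half, square to the plates; y: level, along the gap; z up. The stand reaches 155 mm to -x, 60 mm to +x, 85 mm either way along y; all but the glass is below 115 mm.
- jaw (a joint): sliding jaw of the stand, on two steel rods, carrying the front glass plate: m, 0 = fully home (its blue cheeks against those of the fixed half), growing to 0.048 as it moves off towards -x of the seam. It stays where it is left; moving it takes about 10 N.
- push_pad (a point): middle of the outer face of the jaw's black push pad (60 mm along y, 34 mm high), 96 mm above the bench, facing -x of the seam; axes as the seam's. Moves with the jaw; 33.5 mm from the seam when home. Room behind it for the fingers: only low shoes and ribs, 40 to 70 mm to either side, below 95 mm, and rods below 50 mm.
- rear_plate: glass plate on the fixed half, 120 mm wide, 100 mm tall, 6 mm thick; origin at the middle of its inner face (to the gap), at the top edge; axes as the seam's. The face lies 1.2 to 3.3 mm to +x of the seam, as its screws have been set. Inner top edge bevelled, 2 x 4 mm. White seal strips on the outer 11 mm at each side. A springy pad lets it give to +x as the front plate gives.
- front_plate: glass plate on the jaw, same size and bevel, its inner face towards the rear plate; origin at the middle of that face, at the top edge; axes as the seam's. With the jaw home the face is 1.75 mm to -x of the seam, so the gap is 3 to 5 mm. The springy pad behind it begins to give (to -x) at 1.5 N and yields 1 mm for each further 2 N.
- comb: blue comb, about 80 g, hanging teeth down in the white rack. Origin: middle of the tooth tips; z up, y along its width, x through its thickness; both sides alike. 64 mm wide; five teeth 2.5 mm thick (1.6 mm at the tips), 25 mm long; above, the shoulder thickens evenly from 2.5 mm (25 mm above the tips) to 11.5 mm (75 mm above).
- comb_handle (a point): middle of the comb's handle bar, 100 mm above the tips; axes as the comb's. The bar is 14 mm thick (x), 100 mm wide, 78 to 115 mm above the tips; grip it across x. Snug in the gap, the comb takes about 7 N of push down and presses each plate with 2 to 7 N, some 5 to 25 mm deeper than first touch; over 10 N pushes the jaw open.
- comb_rack: white fixed rack, base 70 x 120 mm, 10 mm high, with two posts 74 mm apart (40 mm along x, 14 mm along y) 96 mm high, on which the ends of the comb's handle rest in notches 8 mm deep and 17 mm wide; lift the comb straight up. Origin under its middle, y from post to post, as the comb's.
- vial_a: small glass vial with a white cap, 27 mm across, 59 mm tall; bystander; origin under its middle
- vial_b: a second such vial; bystander
- vial_c: a third such vial; bystander
- amber_bottle: amber glass bottle with a blue cap, 72 mm across, 155 mm tall; bystander; origin under its middle
- moss_jar: clear pot of moss with a white lid, 76 mm across, 101 mm tall; bystander; origin under its middle
- leaf_dish: clear open dish of leaf pieces, 150 x 220 x 55 mm; bystander; origin under its middle
- tube_rack: steel wire rack full of capped sample tubes, 100 x 200 x 105 mm; bystander; origin under its middle
Mind the look-alikes: they are no part of the job. Several things have the shape of the comb; the one meant has the colours described above.

How it is judged:
On the way, in this order (a step that is already met when the one before it is completed fails the run):
1. the jaw is pushed fully home while the comb is still out of the gap (value of joint jaw below 0.002 m and (horizontal distance between comb and seam above 0.06 m or z of comb in the frame of seam above 0 m)), for 0.2 s.
2. the comb's teeth are between the glass plates, in the middle (value of joint jaw below 0.002 m and x of comb in the frame of seam between -0.006 and 0.006 m and y of comb in the frame of seam between -0.015 and 0.015 m and z of comb in the frame of seam below -0.012 m), for 0.1 s.
At the end, for the whole second after the job is handed in: Jaw home within 2 mm; comb upright and along the gap within 7 degrees, within 15 mm of its middle, tips 28 to 85 mm below the plates' tops, pressing each glass plate with 1.5 to 10 N, gripped by the fingers, slower than 10 mm/s (value of joint jaw below 0.002 m and x of comb in the frame of seam between -0.008 and 0.008 m and y of comb in the frame of seam between -0.015 and 0.015 m and z of comb in the frame of seam between -0.085 and -0.028 m and angle between comb's own z axis and vertical below 0.12 rad and angle between the y axis of comb and the y axis of seam, either way round below 0.12 rad and contact force between comb and front_plate between 1.5 and 10 N and contact force between comb and rear_plate between 1.5 and 10 N and contact force between the fingers and comb above 2 N and linear speed of comb below 0.01 m/s); the arm keeps its last pose, push and grip.
It fails at once if a bystander is moved by more than 25 mm or tipped (distance of any of vial_a, vial_b, vial_c, amber_bottle, moss_jar, leaf_dish, tube_rack from where it was at the start of the episode above 0.025 m or angle between any of vial_a, vial_b, vial_c, amber_bottle, moss_jar, leaf_dish, tube_rack's own z axis and vertical above 0.35 rad).
It also fails if it takes over 64 s, if anything falls off the work surface, if the arm or the gripper's body presses on something with over 40 N, if the wrist force passes 120 N, or if a joint passes its speed limit or range.

## Working session

There is one attempt and no reset: what is moved stays moved. The work goes in short steps, each a Python script; the robot and the scene stay as the last script left them, time stands still between calls to the robot, and variables do not carry over. Pictures are saved under pics/ and viewed, and the job is handed in when it is done.

```bash
mkdir -p pics; ls
python3 - <<'E'
from workcell import arm
import cv2
for n in("scene","top","wrist"):
    cv2.imwrite(f"pics/{n}0.png",arm.capture(n)); print(n,arm.get_calibration(n))
print(arm.current_time(),arm.current_ee_rot(),arm.current_contact_force())
E
```

```text
pics
scene {'fx': 501.30600798087414, 'fy': 501.30600798087414, 'cx': 315.4126993305622, 'cy': 235.7706197319266, 'eye': array([1.39646324, 0.6608497 , 0.85934365]), 'attitude': array([[-0.67316882, -0.43892614,  0.5951366 ],
       [ 0.7394783 , -0.40385057,  0.53858756],
       [ 0.0039461 ,  0.80265096,  0.59643597]])}
top {'fx': 564.3075790499557, 'fy': 564.3075790499557, 'cx': 313.3264737943458, 'cy': 251.33877023627957, 'eye': array([ 0.31259468, -0.0133515 ,  1.60353451]), 'attitude': array([[ 0.00985643,  0.9761788 , -0.21674362],
       [-0.999941  ,  0.00863234, -0.00659368],
       [-0.0045656 ,  0.21679583,  0.97620629]])}
wrist {'fx': 338.28222557311, 'fy': 338.28222557311, 'cx': 318.1289296683493, 'cy': 237.35683139842166, 'tool_from_camera': array([[-1.39118775e-03,  2.74519888e-01, -9.61580416e-01,
        -1.25997640e-01],
       [ 9.99998768e-01,  1.08118778e-03, -1.13810397e-03,
        -3.01355352e-04],
       [ 7.27216817e-04, -9.61580814e-01, -2.74521054e-01,
        -6.98958728e-02],
       [ 0.00000000e+00,  0.00000000e+00,  0.00000000e+00,
         1.00000000e+00]])}
0.15 [[-4.56443132e-04  4.47347520e-01 -8.94360100e-01]
 [ 9.66012604e-04 -8.94359578e-01 -4.47347752e-01]
 [-9.99999429e-01 -1.06815194e-03 -2.39190553e-05]] [0.3716545  0.22543729 0.16615456]
```

View pics/scene0.png

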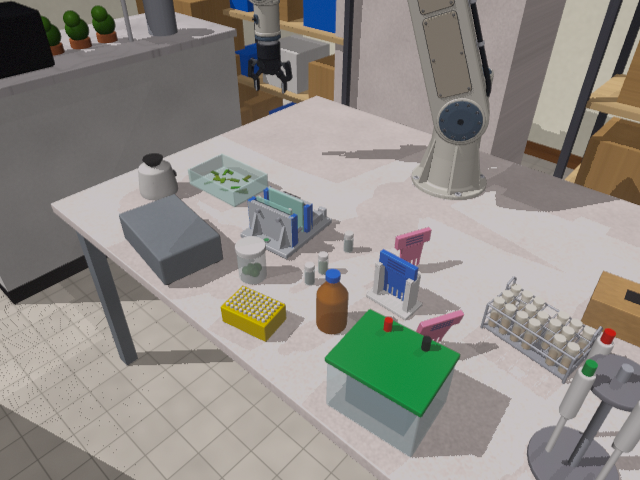

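View pics/top0.png

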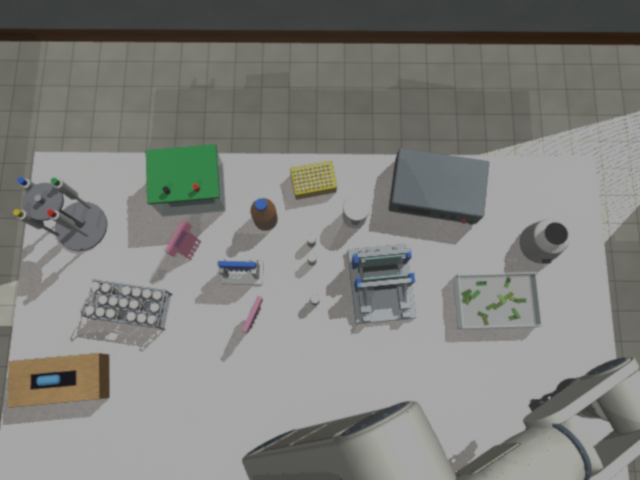

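View pics/wrist0.png

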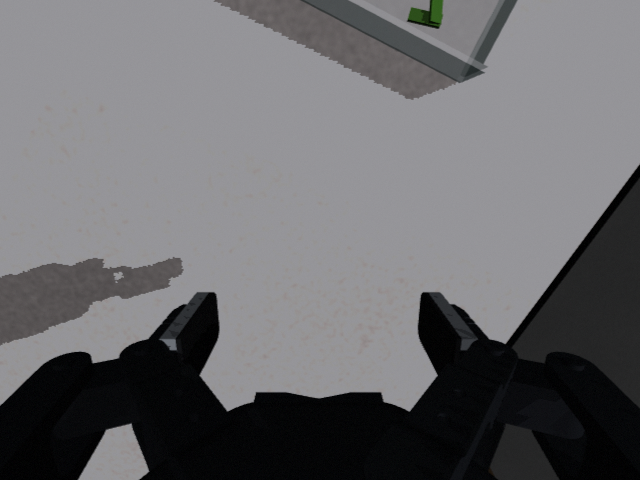

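The top view shows the stand at about (382,285), with its jaw on the robot side. The blue comb is in its rack at about (238,268), with pink look-alikes at (180,238) and (253,314). The vials are at (311,241), (312,260) and (314,301). I'll measure from the top view first, then take closer wrist views.

```bash
cat > h.py <<'E'
import numpy as np, cv2
from workcell import arm
def cam(name,pose=None):
    c=arm.get_calibration(name); 
    if name=="wrist":
        p,R=pose if pose is not None else (arm.current_ee_pos(),arm.current_ee_rot())
        T=np.array(c["tool_from_camera"]); eye=np.array(p)+np.array(R)@T[:3,3]; A=np.array(R)@T[:3,:3]
    else: eye=np.array(c["eye"]);A=np.array(c["attitude"])
    return dict(fx=c["fx"],fy=c["fy"],cx=c["cx"],cy=c["cy"],eye=eye,A=A)
def ray(c,u,v):
    d=c["A"]@np.array([(u-c["cx"])/c["fx"],-(v-c["cy"])/c["fy"],-1.]); return d/np.linalg.norm(d)
def onz(c,u,v,z):
    d=ray(c,u,v); return c["eye"]+d*(z-c["eye"][2])/d[2]
def proj(c,P):
    q=c["A"].T@(np.array(P)-c["eye"]); return np.array([c["cx"]+c["fx"]*q[0]/-q[2], c["cy"]+c["fy"]*q[1]/q[2]])
def down(a):
    # tool down, tool y at azimuth a
    x=np.array([0,0,-1.]);y=np.array([np.cos(a),np.sin(a),0]);return np.column_stack([x,y,np.cross(x,y)])
E
python3 - <<'E'
from h import *
im=cv2.imread("pics/top0.png"); c=cam("top")
cv2.imwrite("pics/top0z.png",np.hstack([cv2.resize(im[225:335,330:430],None,fx=4,fy=4,interpolation=2)[:440],cv2.resize(im[225:335,200:300],None,fx=4,fy=4,interpolation=2)]))
hsv=cv2.cvtColor(im,cv2.COLOR_BGR2HSV)
m=cv2.inRange(hsv,(105,120,60),(130,255,255))
n,l,s,ce=cv2.connectedComponentsWithStats(m)
for i in range(1,n):
    if s[i,4]>8: print(s[i],ce[i],onz(c,*ce[i],.115))
for nm,u,v,z in[("vialA",311,241,.059),("vialb",312,260,.059),("vc",314,301,.059),("bottle",263,205,.155),("jar",356,209,.1),("dish",497,300,.05),("tubes",126,305,.1)]: print(nm,onz(c,u,v,z))
E
```

```text
[ 18 178   8   6  39] [ 21.30769231 180.61538462] [0.83774822 0.81234961 0.115     ]
[255 199  12  11 102] [260.47058824 204.05882353] [0.77520316 0.14360819 0.115     ]
[407 253   4   5  19] [408.42105263 254.89473684] [ 0.63553524 -0.25978113  0.115     ]
[353 254   6   9  35] [355.68571429 258.91428571] [ 0.62319965 -0.11757889  0.115     ]
[218 261  37   6 179] [236.26256983 263.96089385] [0.6064704  0.20369081 0.115     ]
[409 274   5   8  24] [411.70833333 276.91666667] [ 0.57538179 -0.26695634  0.115     ]
[356 278   5   8  29] [357.75862069 280.96551724] [ 0.56311151 -0.12272592  0.115     ]
vialA [0.68527833 0.00392422 0.059     ]
vialb [6.30699265e-01 5.42937682e-04 5.90000000e-02]
vc [ 0.51565007 -0.00615014  0.059     ]
bottle [0.76019741 0.1325306  0.155     ]
jar [ 0.76779447 -0.12040768  0.1       ]
dish [ 0.52428934 -0.5116869   0.05      ]
tubes [0.49484365 0.49680365 0.1       ]
```

View pics/top0z.png

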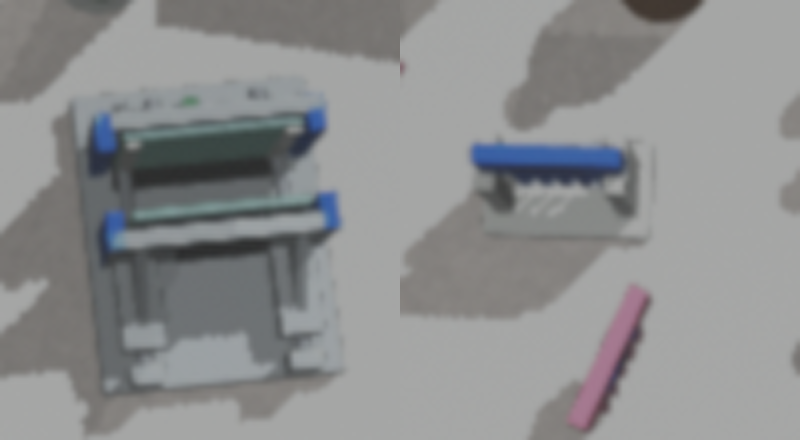

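Run:
```python
from h import *
R=down(np.radians(5))
arm.move_to([.57,-.27,.33],R)
p=(arm.current_ee_pos(),arm.current_ee_rot()); cv2.imwrite("pics/w1.png",arm.capture("wrist")); np.savez("w1.npz",p=p[0],R=p[1])
print(arm.current_time(),p[0],np.round(p[1],4).tolist(),arm.current_joint_pos())
```

```text
1.7417 [ 0.56938888 -0.27090572  0.3297007 ] [[-0.0006, 0.9963, 0.0854], [-0.0002, 0.0854, -0.9963], [-1.0, -0.0006, 0.0001]] [-4.46511014e-01  2.98873525e-01  1.52748744e+00 -3.34272115e-04
  1.31577019e+00 -5.31688722e-01]
```

View pics/w1.png

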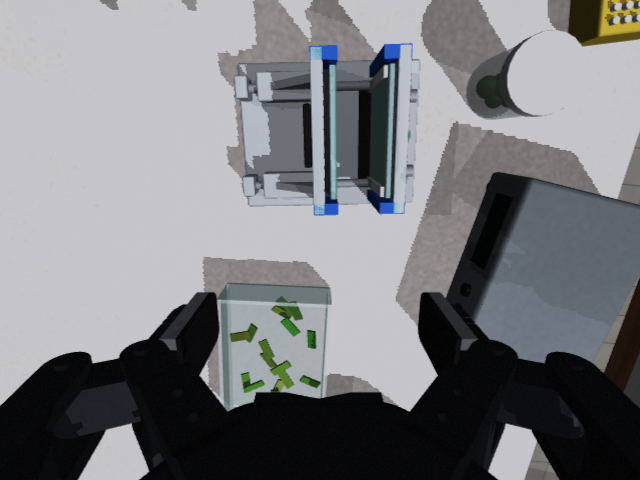

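Run:
```python
from h import *
im=cv2.imread("pics/w1.png")
cv2.imwrite("pics/w1z.png",cv2.resize(im[35:225,230:430],None,fx=4,fy=3.1,interpolation=cv2.INTER_CUBIC))
```

```text
(no output)
```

View pics/w1z.png

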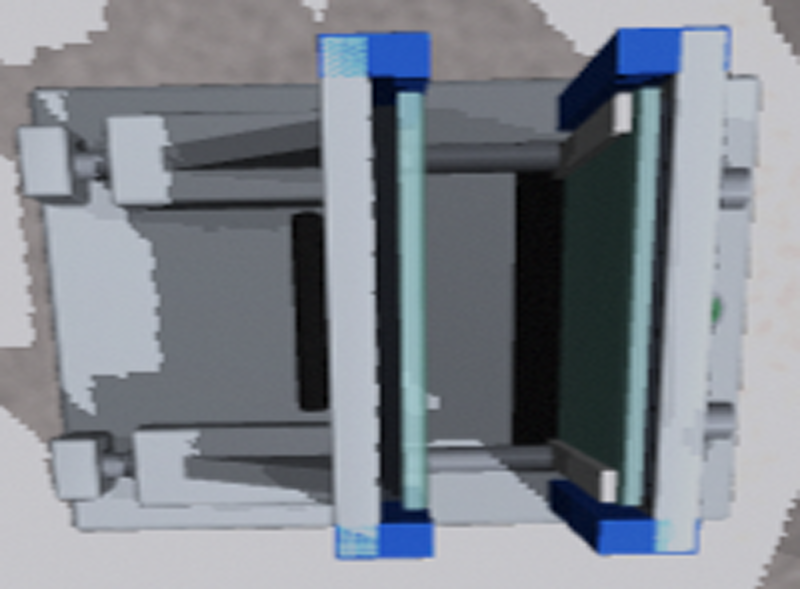

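Run:
```python
from h import *
d=np.load("w1.npz"); c=cam("wrist",(d["p"],d["R"]))
Z=lambda x,y:(230+x/4-.375,35+y/3.1-.34)
P={}
for k,(x,y,z) in dict(jc1=(431,33,.115),jc2=(433,557,.115),fc1=(617,30,.115),fc2=(599,554,.115),ft1=(425,92,.125),ft2=(429,508,.125),rt1=(638,90,.125),rt2=(619,505,.125),pad1=(293,215,.113),pad2=(299,410,.113)).items():
    P[k]=onz(c,*Z(x,y),z); print(k,P[k].round(4))
for k in("jc","fc","ft","rt","pad"):
    v=P[k+"1"]-P[k+"2"]; print(k,np.linalg.norm(v),np.degrees(np.arctan2(-v[0],v[1])))
```

```text
jc1 [ 0.574  -0.1178  0.115 ]
jc2 [ 0.5901 -0.2724  0.115 ]
fc1 [ 0.6156 -0.1134  0.115 ]
fc2 [ 0.6324 -0.2677  0.115 ]
ft1 [ 0.5738 -0.1353  0.125 ]
ft2 [ 0.5867 -0.2545  0.125 ]
rt1 [ 0.6208 -0.1308  0.125 ]
rt2 [ 0.6332 -0.2496  0.125 ]
pad1 [ 0.5465 -0.1695  0.113 ]
pad2 [ 0.5522 -0.2277  0.113 ]
jc 0.15543902178734462 5.945963101437562
fc 0.15523375475908177 6.226717662661795
ft 0.11989819860364137 6.15687459328344
rt 0.11946004118050876 5.93682041774431
pad 0.05847079609641685 5.603460528567164
```

```bash
cat >> h.py <<'E'
TH=np.radians(6.05); EX=np.array([np.cos(TH),np.sin(TH),0]); EY=np.array([-np.sin(TH),np.cos(TH),0])
SEAM=np.array([.624,-.1906,.125])
def at(s,t,z): 
    p=SEAM+s*EX+t*EY; p[2]=z; return p
E
python3 - <<'E'
from h import *
R=down(TH-np.pi/2)
arm.close_gripper(40)
arm.move_to(at(-.120,0,.20),R)
arm.line_to(at(-.120,0,.098),speed=.15)
f0=arm.current_contact_force(); print(arm.current_time(),f0)
s=-.120
arm.line_to(at(-.092,0,.098),speed=.08); s=-.092
while s<-.030:
    s+=.004 if s<-.052 else .001
    arm.line_to(at(s,0,.098),speed=.05)
    f=(arm.current_contact_force()-f0)@EX; q=(arm.current_ee_pos()-SEAM)@EX
    print(round(s,4),round(q,4),round(f,1))
    if f<-24: break
print(arm.current_time())
E
```

```text
4.775 [-0.35468366 -0.56917059 -0.18433782]
-0.088 -0.088 0.0
-0.084 -0.0851 -4.7
-0.08 -0.0816 -6.9
-0.076 -0.0778 -7.2
-0.072 -0.074 -7.6
-0.068 -0.07 -7.6
-0.064 -0.066 -7.9
-0.06 -0.0621 -6.8
-0.056 -0.0581 -7.4
-0.052 -0.0541 -7.2
-0.051 -0.0534 -7.7
-0.05 -0.0525 -9.0
-0.049 -0.0516 -8.7
-0.048 -0.0505 -8.3
-0.047 -0.0496 -7.5
-0.046 -0.0486 -9.0
-0.045 -0.0475 -9.3
-0.044 -0.0465 -9.9
-0.043 -0.0456 -9.1
-0.042 -0.045 -11.3
-0.041 -0.045 -15.2
-0.04 -0.0449 -18.4
-0.039 -0.0449 -23.8
-0.038 -0.0449 -28.0
11.275
```

Run:
```python
from h import *
arm.line_to(at(-.065,0,.098),speed=.1)
arm.line_to(at(-.065,0,.17),speed=.2)
arm.let_go()
R=down(TH)
arm.move_to(at(0,-.07,.25),R)
p=(arm.current_ee_pos(),arm.current_ee_rot()); cv2.imwrite("pics/w2.png",arm.capture("wrist")); np.savez("w2.npz",p=p[0],R=p[1])
arm.move_to([.606,.12,.28],down(np.radians(3)))
p=(arm.current_ee_pos(),arm.current_ee_rot()); cv2.imwrite("pics/w3.png",arm.capture("wrist")); np.savez("w3.npz",p=p[0],R=p[1])
print(arm.current_time())
```

```text
15.95
```

View pics/w2.png

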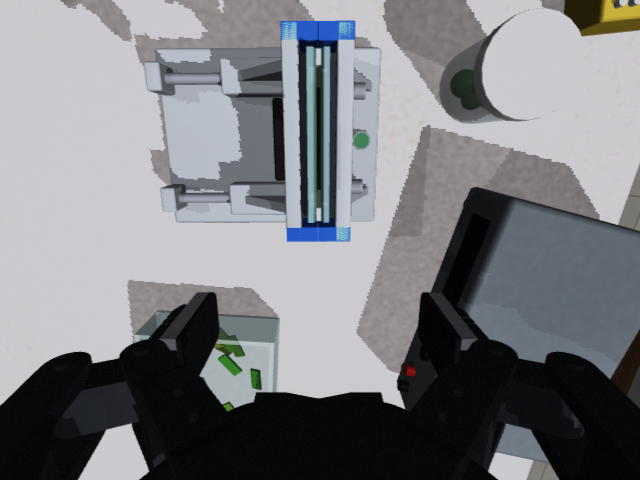

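View pics/w3.png

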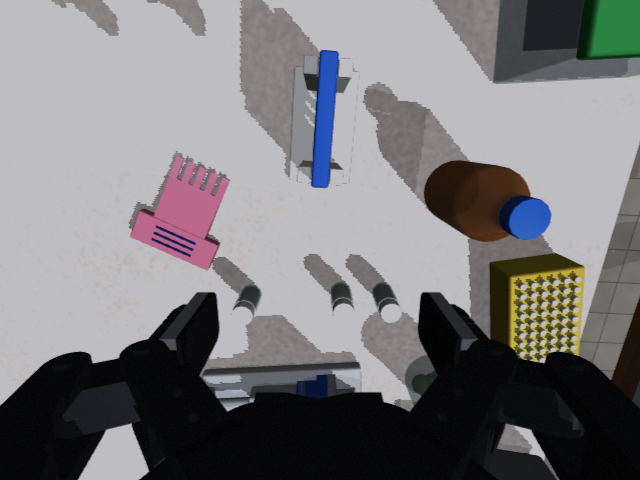

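The jaw is home: the cheeks meet at about (318,32) and (319,233), and the glass plates are at columns of about 311 and 327. The blue comb's handle runs from (329,52) to (320,187). Next I'll measure both.

Run:
```python
from h import *
im=cv2.imread("pics/w2.png")
cv2.imwrite("pics/w2z.png",cv2.resize(im[10:250,270:370],None,fx=8,fy=2.5,interpolation=cv2.INTER_CUBIC))
im=cv2.imread("pics/w3.png");hsv=cv2.cvtColor(im,cv2.COLOR_BGR2HSV)
m=cv2.inRange(hsv,(105,120,60),(130,255,255)); m[:,:280]=0;m[:,400:]=0;m[230:]=0
k,_=cv2.findContours(m,0,2); k=max(k,key=cv2.contourArea); r=cv2.minAreaRect(k); b=cv2.boxPoints(r); print(r)
d=np.load("w3.npz"); c=cam("wrist",(d["p"],d["R"]))
Q=[onz(c,*q,.125) for q in b]; 
for q,w in zip(b,Q): print(q,w.round(4))
cv2.imwrite("pics/w3z.png",cv2.resize(im[40:200,280:380],None,fx=5,fy=3.7,interpolation=cv2.INTER_CUBIC))
d=np.load("w2.npz"); print(d["p"])
```

```text
((323.9110107421875, 118.61288452148438), (18.97936248779297, 137.12191772460938), 4.5739216804504395)
[308.98413 186.19875] [0.5973 0.1521 0.125 ]
[319.91895   49.513515] [0.601  0.2539 0.125 ]
[338.8379    51.027023] [0.6152 0.2537 0.125 ]
[327.90308 187.71225] [0.613  0.1516 0.125 ]
[ 0.63113089 -0.26004107  0.2497005 ]
```

View pics/w2z.png

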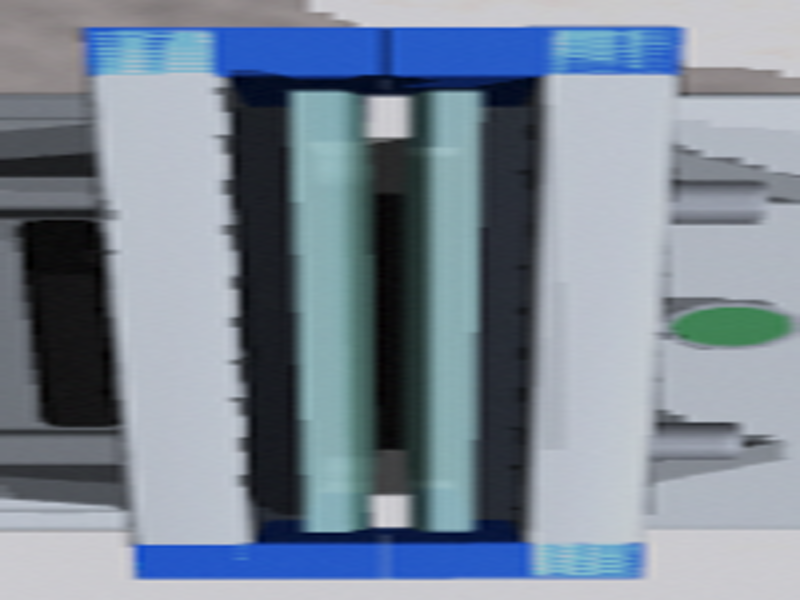

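View pics/w3z.png

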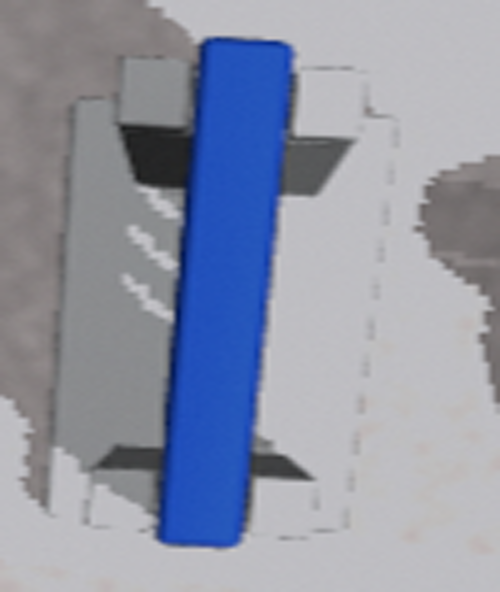

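Run:
```python
from h import *
d=np.load("w2.npz"); c=cam("wrist",(d["p"],d["R"]))
Z=lambda x,y:(270+x/8-.44,10+y/2.5-.3)
for k,(x,y,z) in dict(seam1=(385,28,.115),seam2=(386,578,.115),ft1=(359,92,.125),ft2=(367,530,.125),rt1=(428,92,.125),rt2=(428,530,.125),st1a=(367,97,.121),st1b=(412,97,.121),st2a=(372,525,.121),st2b=(412,525,.121)).items():
    P=onz(c,*Z(x,y),z); q=P-SEAM; print(k,P.round(4),"s,t mm",(1e3*q@EX).round(1),(1e3*q@EY).round(1))
```

```text
seam1 [ 0.6157 -0.113   0.115 ] s,t mm -0.1 78.0
seam2 [ 0.6318 -0.2677  0.115 ] s,t mm -0.4 -77.5
ft1 [ 0.6154 -0.1311  0.125 ] s,t mm -2.3 60.1
ft2 [ 0.6281 -0.2498  0.125 ] s,t mm -2.1 -59.3
rt1 [ 0.6211 -0.1305  0.125 ] s,t mm 3.4 60.1
rt2 [ 0.6339 -0.2492  0.125 ] s,t mm 3.7 -59.3
st1a [ 0.616  -0.1313  0.121 ] s,t mm -1.7 59.8
st1b [ 0.6198 -0.1309  0.121 ] s,t mm 2.1 59.8
st2a [ 0.6285 -0.2491  0.121 ] s,t mm -1.7 -58.6
st2b [ 0.6324 -0.2487  0.121 ] s,t mm 2.2 -58.7
```

Run:
```python
from h import *
R=down(np.radians(-1.7)); C=np.array([.6066,.2028,0])
arm.move_to(C+[0,0,.19],R); 
arm.line_to(C+[0,0,.108],speed=.12)
print(arm.current_time(),arm.current_contact_force(),arm.current_ee_pos())
arm.close_gripper(60)
print(arm.current_time(),arm.current_contact_force(),arm.current_ee_pos(),arm.current_opening())
f=cv2.imwrite("pics/w4.png",arm.capture("wrist"))
arm.line_to(C+[0,0,.26],speed=.15)
print(arm.current_time(),arm.current_contact_force(),arm.current_ee_pos(),arm.current_opening())
cv2.imwrite("pics/s4.png",arm.capture("scene"))
```

```text
17.3417 [0.03411659 0.48055207 0.68498494] [0.60728829 0.20279672 0.10887036]
17.9917 [-0.61841622  0.93528087  2.85153997] [0.60675559 0.20287017 0.10825403] 0.013535731683224436
19.2083 [-0.13759827  0.2435118  -0.68979692] [0.60599414 0.20260693 0.25884406] 0.01325305615279667
```

View pics/w4.png

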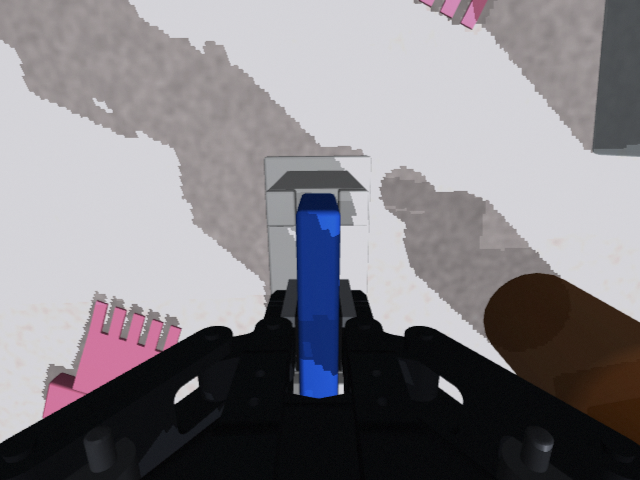

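View pics/s4.png

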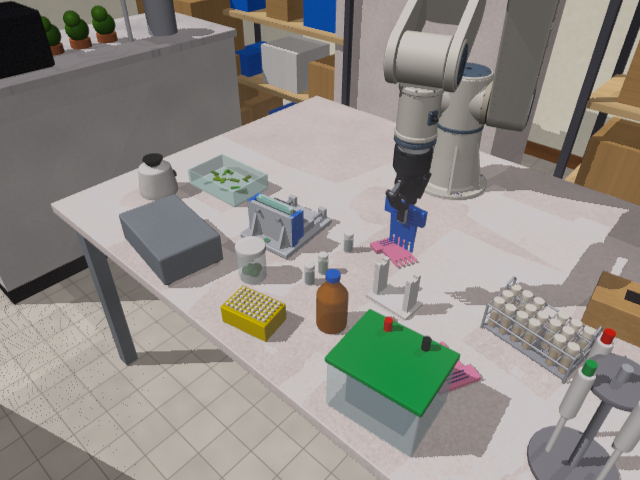

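The comb is held upright, with its bar straight between the fingers (column 319 in the wrist view). The pink combs are still in place. Next I'll carry it over the gap.

Run:
```python
from h import *
R=down(TH)
arm.move_to(at(.0002,.0002,.262),R)
arm.line_to(at(.0002,.0002,.235),speed=.1); arm.hold(.3)
p=arm.current_ee_pos()-SEAM
print(arm.current_time(),p@EX,p@EY,p[2],arm.current_contact_force(),arm.current_ft_torque())
print(np.degrees(np.arctan2(*arm.current_ee_rot()[[1,0],1])),arm.current_ee_rot()[:,0])
cv2.imwrite("pics/w5.png",arm.capture("wrist")); im=arm.capture("scene"); cv2.imwrite("pics/s5.png",cv2.resize(im[130:290,200:360],None,fx=3.7,fy=3.7,interpolation=2))
```

```text
21.4333 0.00048159289587712214 7.17175299435719e-05 0.11059775122566146 [-0.39271731  0.40024673 -0.43420848] [ 0.00130903 -0.00051681  0.03024777]
6.049460995387418 [ 9.22005219e-04 -2.94805023e-04 -9.99999531e-01]
```

View pics/w5.png

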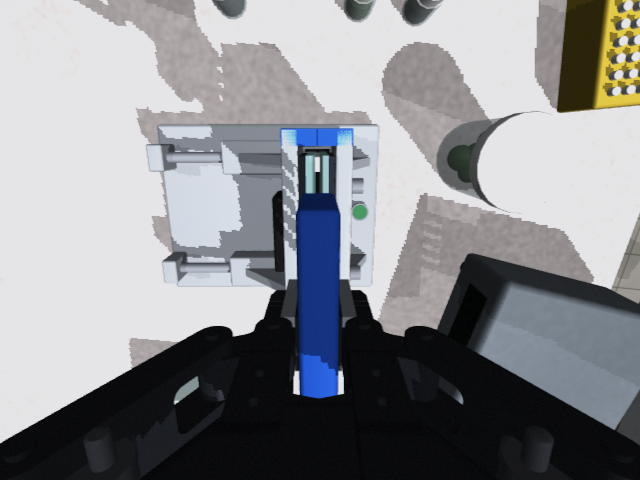

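View pics/s5.png

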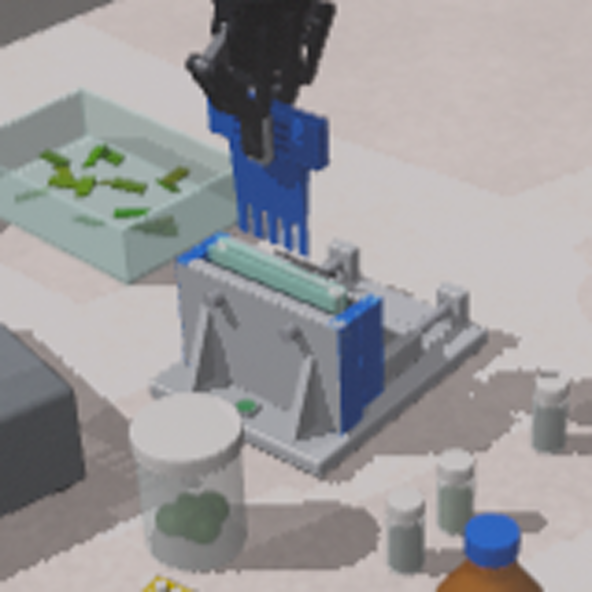

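```bash
cat >> h.py <<'E'
F0=np.array([-0.39271731,0.40024673,-0.43420848])
def st(tag=""):
    p=arm.current_ee_pos()-SEAM; f=arm.current_contact_force()-F0
    tip=p[2]-.098
    print(tag,"t%.2f s%.2f t%.2f tip%.1f | fs%.2f ft%.2f fz%.2f"%(arm.current_time(),1e3*p@EX,1e3*p@EY,1e3*tip,f@EX,f@EY,f[2]),"tq",((arm.current_ft_torque())@EY).round(3))
    return f@EX,f[2],tip
E
python3 - <<'E'
from h import *
s=.0001
for tip in (.004,0,-.003,-.006,-.010,-.014,-.018,-.022,-.026,-.030):
    arm.line_to(at(s,.0003,.125+.098+tip-.0007),speed=.06); arm.hold(.05)
    fs,fz,_=st("%.3f"%tip)
    if abs(fs)>4 or fz>5: print("stop");break
E
```

```text
0.004 t21.88 s-0.10 t0.39 tip2.9 | fs1.15 ft-0.94 fz-0.40 tq -0.032
0.000 t22.18 s0.03 t0.34 tip-0.8 | fs0.60 ft-0.76 fz-0.93 tq -0.009
-0.003 t22.48 s0.05 t0.32 tip-3.8 | fs0.32 ft-0.42 fz-0.99 tq 0.033
-0.006 t22.77 s0.04 t0.34 tip-6.8 | fs0.98 ft-0.27 fz-1.07 tq -0.047
-0.010 t23.07 s-0.01 t0.33 tip-10.9 | fs0.69 ft-0.20 fz-0.76 tq 0.01
-0.014 t23.38 s0.04 t0.33 tip-14.9 | fs0.88 ft-0.92 fz-0.69 tq -0.033
-0.018 t23.68 s0.07 t0.33 tip-18.9 | fs-0.19 ft-0.20 fz-1.01 tq -0.022
-0.022 t23.98 s0.10 t0.32 tip-22.9 | fs0.58 ft-0.29 fz-0.94 tq -0.041
-0.026 t24.27 s0.11 t0.33 tip-26.9 | fs0.12 ft-1.41 fz-1.00 tq -0.026
-0.030 t24.57 s0.08 t0.33 tip-30.9 | fs-0.77 ft0.12 fz0.20 tq -0.057
```

```bash
cat >> h.py <<'E'
def avg(tag="",n=8):
    F=[];T=[]
    for _ in range(n):
        arm.hold(.04);F.append(arm.current_contact_force()-F0);T.append(arm.current_ft_torque())
    f=np.mean(F,0);T=np.mean(T,0);p=arm.current_ee_pos()-SEAM
    print(tag,"t%.2f s%.2f t%.2f tip%.1f | fs%.2f ft%.2f fz%.2f tq_y%.3f"%(arm.current_time(),1e3*p@EX,1e3*p@EY,1e3*(p[2]-.098),f@EX,f@EY,f[2],T@EY))
    return f@EX,f[2]
E
python3 - <<'E'
from h import *
s=.0001
for tip in (-.033,-.036,-.039,-.042):
    arm.line_to(at(s,.0003,.125+.098+tip-.0007),speed=.04)
    fs,fz=avg("%.3f"%tip)
    if abs(fs)>4 or fz>5: print("stop");break
E
```

```text
-0.033 t25.16 s0.15 t0.26 tip-33.6 | fs0.12 ft-0.16 fz-0.65 tq_y-0.017
-0.036 t25.74 s0.14 t0.26 tip-36.7 | fs0.21 ft-0.41 fz-0.65 tq_y-0.008
-0.039 t26.32 s0.16 t0.30 tip-39.7 | fs0.41 ft-0.33 fz-0.46 tq_y0.013
-0.042 t26.91 s-0.06 t0.34 tip-42.8 | fs-0.32 ft-0.53 fz-1.18 tq_y0.196
```

Run:
```python
from h import *
s=.0001
for tip in (-.044,-.046,-.048,-.050,-.052):
    arm.line_to(at(s,.0003,.125+.098+tip-.0007),speed=.04)
    fs,fz=avg("%.3f"%tip)
    if abs(fs)>3 or fz>4.5: print("stop");break
```

```text
-0.044 t27.49 s-0.01 t0.32 tip-44.8 | fs-1.46 ft-0.79 fz-1.71 tq_y0.365
-0.046 t28.07 s0.03 t0.32 tip-46.8 | fs-1.39 ft-0.90 fz-1.81 tq_y0.427
-0.048 t28.66 s0.15 t0.29 tip-48.7 | fs-1.34 ft-1.02 fz-1.66 tq_y0.338
-0.050 t29.24 s0.12 t0.28 tip-50.7 | fs-1.26 ft-0.43 fz-0.65 tq_y0.290
-0.052 t29.82 s0.14 t0.28 tip-52.7 | fs-1.18 ft-1.18 fz0.42 tq_y0.310
```

Run:
```python
from h import *
cv2.imwrite("pics/w6.png",arm.capture("wrist")[90:420,200:440]); im=arm.capture("scene"); cv2.imwrite("pics/s6.png",cv2.resize(im[150:270,210:350],None,fx=5,fy=5,interpolation=2))
im=cv2.imread("pics/w6.png"); cv2.imwrite("pics/w6.png",cv2.resize(im,None,fx=1.8,fy=1.8,interpolation=2))
```

```text
(no output)
```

View pics/w6.png

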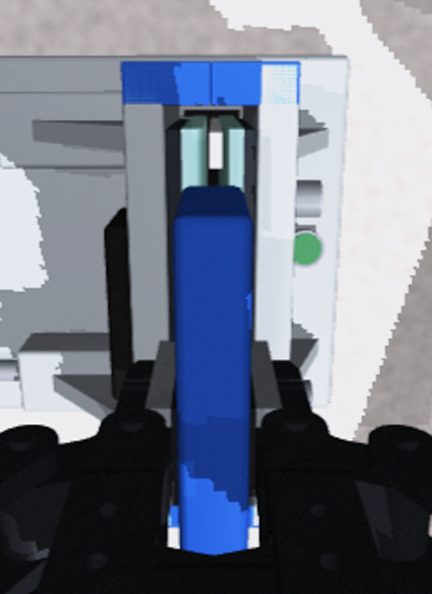

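View pics/s6.png

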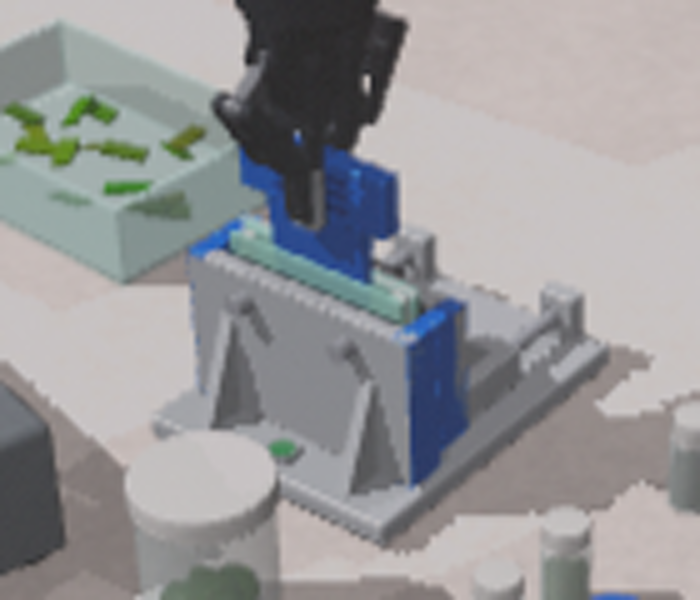

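Run:
```python
from h import *
s=-.0002
for tip in (-.053,-.055,-.057,-.059,-.061,-.063):
    arm.line_to(at(s,.0003,.125+.098+tip-.0007),speed=.04)
    fs,fz=avg("s%.4f %.3f"%(s,tip))
    if abs(fs)>4 or fz>5: print("stop");break
    s+=np.clip(fs-.2,-1.5,1.5)*.00015
```

```text
s-0.0002 -0.053 t30.51 s-0.05 t0.26 tip-53.6 | fs-0.16 ft-0.68 fz2.97 tq_y0.192
s-0.0003 -0.055 t31.09 s-0.27 t0.30 tip-55.9 | fs0.03 ft-1.32 fz1.04 tq_y0.018
s-0.0003 -0.057 t31.68 s-0.28 t0.31 tip-57.8 | fs0.60 ft-1.10 fz1.38 tq_y-0.007
s-0.0002 -0.059 t32.26 s-0.24 t0.30 tip-59.7 | fs-0.16 ft-1.24 fz2.35 tq_y0.044
s-0.0003 -0.061 t32.84 s-0.30 t0.31 tip-61.8 | fs0.16 ft-0.90 fz2.64 tq_y0.001
s-0.0003 -0.063 t33.42 s-0.29 t0.30 tip-63.7 | fs0.11 ft-1.22 fz2.89 tq_y-0.010
```

Run:
```python
from h import *
im=arm.capture("scene"); c=cam("scene"); print(arm.current_time())
p=arm.current_ee_pos()-SEAM; tip=p[2]-.098
g=cv2.resize(im[150:270,210:350],None,fx=5,fy=5,interpolation=2)
for (s,t,h,col) in [(.007,.05,.078,(0,255,255)),(.007,.05,.115,(0,0,255)),(.007,-.05,.115,(0,0,255)),(-.007,.05,.115,(0,0,255)),(-.007,.05,.078,(0,255,255))]:
    q=proj(c,at(s+p@EX,t,.125+tip+h)); q=((q-[210,150])*5).astype(int); cv2.circle(g,tuple(map(int,q)),3,col,1)
for t in(.06,-.06):
    for s in (.002+.002,.008): q=((proj(c,at(s,t,.125))-[210,150])*5).astype(int); cv2.circle(g,tuple(map(int,q)),3,(0,255,0),1)
cv2.imwrite("pics/s7.png",g)
im=arm.capture("wrist"); cv2.imwrite("pics/w7.png",im)
```

```text
33.475
```

View pics/s7.png

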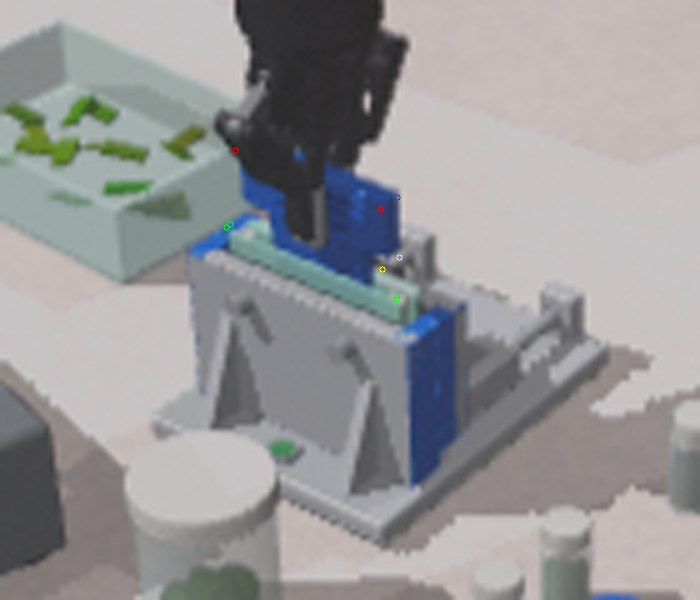

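View pics/w7.png

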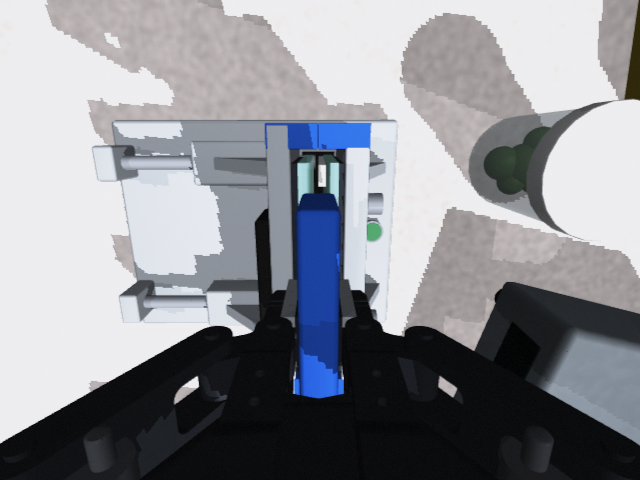

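Run:
```python
from h import *
im=cv2.imread("pics/w7.png")
cv2.imwrite("pics/w7z.png",cv2.resize(im[115:215,260:380],None,fx=6.5,fy=6,interpolation=cv2.INTER_CUBIC))
```

```text
(no output)
```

View pics/w7z.png

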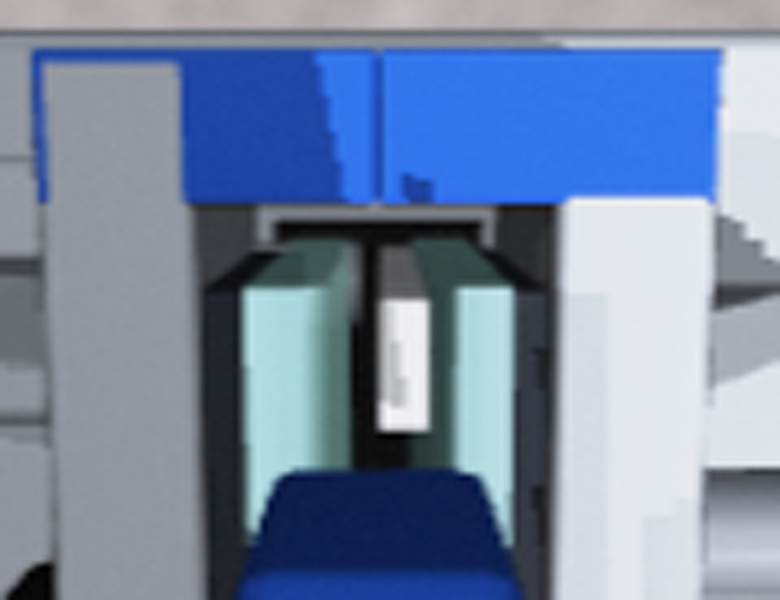

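Run:
```python
from h import *
c=cam("wrist")
Z=lambda x,y:(260+x/6.5-.42,115+y/6-.42)
for k,(x,y,z) in dict(seam=(377,120,.115),ftop=(318,290,.125),rtop=(457,290,.125),fface=(350,310,.121),rface=(430,310,.121),strip=(378,310,.121),fback=(242,290,.125),rback=(513,290,.125),fb2=(248,480,.125),rb2=(513,480,.125)).items():
    q=onz(c,*Z(x,y),z)-SEAM; print(k,(1e3*q@EX).round(2),(1e3*q@EY).round(1))
d=np.load("w2.npz"); c=cam("wrist",(d["p"],d["R"]))
Z=lambda x,y:(270+x/8-.44,10+y/2.5-.3)
for k,(x,y) in dict(fback1=(290,92),rback1=(484,92),fback2=(305,530),rback2=(475,530)).items():
    q=onz(c,*Z(x,y),.125)-SEAM; print(k,(1e3*q@EX).round(2),(1e3*q@EY).round(1))
```

```text
seam -0.39 73.0
ftop -4.61 60.3
rtop 5.31 60.3
fface -2.38 58.5
rface 3.48 58.5
strip -0.33 58.5
fback -10.03 60.3
rback 9.3 60.3
fb2 -9.86 45.6
rb2 9.54 45.6
fback1 -8.03 60.1
rback1 8.06 60.1
fback2 -8.02 -59.3
rback2 8.16 -59.3
```

Run:
```python
from h import *
avg("a"); arm.hold(.4); avg("b")
print(abs(arm.current_qd()).max(),arm.current_opening(),arm.current_ee_rot()[:,0])
arm.hand_in()
```

```text
a t33.86 s-0.26 t0.30 tip-63.7 | fs0.13 ft-1.09 fz2.93 tq_y-0.004
b t34.59 s-0.27 t0.30 tip-63.7 | fs0.37 ft-1.76 fz2.32 tq_y0.012
0.0020726561563699465 0.01296981522167201 [ 6.28697717e-06 -1.05111899e-05 -1.00000000e+00]
the job is handed in; nothing more can be done
```

I handed the job in at about 34.6 s. The jaw is home and the gripper is still holding the comb in the gap. Hand-in reports no verdict, so what follows is from my own checks.

**Jaw:** I pushed it with the closed fingers at 7–10 N until it hit a hard stop, reaching 28 N. Wrist pictures, including the one with the comb in place, show the blue cheeks touching.

**Comb:** I gripped the blue comb at 60 N, lifted it straight up and lowered it into the middle of the gap. I corrected its sideways position from the force readings.

**Last checks:**
- **Position:** the comb is within about 0.3 mm of the seam in both directions. The tool points straight down and the arm is still.
- **Sideways force:** about 0.1–0.4 N, so the two plates push nearly equally.
- **Force on each plate:** the last wrist picture shows each plate pushed back about 1.5–1.7 mm, which suggests 4.5–5 N per plate. I did not measure this directly.
- **Bystanders:** I saw none disturbed in the pictures taken along the way, but took no full check of them at the end.

**Checks that disagreed:**
- **Depth:** the arm's own position puts the tips 63.7 mm below the plate tops. The side camera and the plate spread suggest about 54–60 mm, so the comb may have slipped a few millimetres in the grip. Both values are inside the 28–85 mm allowed.
- **Push down:** I read only 3–5 N against the expected 7 N or so. I went no deeper, so as not to wedge the jaw open.

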